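Turn the reversible griddle plate ribbed side up on the hob

ROBOT

A 6-joint arm with a two-finger parallel gripper is mounted at the origin on the work surface. World frame = base frame: x ahead of the robot, y to its left, z up, the work surface at z = 0. Lengths are in m, angles in degrees, forces in N, time in s.
With the tool pointing down it reaches from about 0.4 to 0.825 m from the base axis. Payload 7 kg.
Tool frame: the origin (TCP) lies midway between the tips of the shut fingers; the grasp point (between the pads) lies 19 mm behind it; z points along the fingers, y is the line along which they close (so a half turn about z gives the same grasp; the last joint's range is limited). The gripper opens to 88 mm and grips with 3 to 60 N. Pads are 19 mm wide; open, the fingers measure 130 mm over their backs; the gripper's body (78 mm by 193 mm) begins 47 mm behind the grasp point.
Start: joints at [-60.212, 20.546, 0.682, 0, -70.136, -16.507], TCP at [0.155, -0.657, 0.227] pointing down, gripper open.
Joint ranges: [-176.03, 176.03], [-82.01, 121.73], [-58.28, 71.71], [-173.87, 95.51], [-174.79, -0.11], [-173.66, 173.66]. Speed limits (degrees/s): [136.94, 136.94, 172.46, 180, 180, 180].

INTERFACE

Orientations are given as a 3x3 rotation matrix whose columns are the frame's x, y, z axes.
In Python, from rig import robot gives the robot as it stands. Calls block until the motion is done:
- robot.goto(position, orientation): joint-space move of the TCP to a pose.
- robot.servo_line(position, ori=None, speed=0.15): straight line of the TCP; ori=None keeps the orientation; speed is the mean speed in m/s.
- robot.movej(angles): joint-space move.
- robot.move_gripper(opening): opening from 0.0 (shut) to 1.0 (fully open); the grip force is fixed at half the most; returns when the fingers have stopped.
- robot.dwell(seconds).
- robot.ik(position, orientation): joint angles nearest the present ones, or None.
- robot.grab_frame(name): name is "scene" or "top" or "wrist"; returns (picture, depth): 400x640x3 uint8, red, green, blue; 400x640 float32, m along the optical axis (not along the pixel's ray), 0 where there is no reading.
- robot.camera_info(name): a dict with "vfov" (degrees; the focal length in pixels is half the picture's height over the tangent of half this angle, whatever the lens; pixels are square), "cx", "cy" (the principal point, pixels), "view" (4x4, takes a point from world to camera coordinates); the wrist camera has in their place "T_tool_cam" (4x4, takes a point from camera to tool coordinates, whose origin is the TCP and whose axes are the flange's). Camera axes: x right, y down, z forward; pixel columns grow to the right and rows downward; lengths in m; the calibration is good to about 2 mm. The wrist camera is an equidistant fisheye: a pixel r from the principal point sees the ray r / f radians off the axis. A picture is of the moment at which its call begins: read the wrist's pose just before it. camera_info takes no time and is no camera call.
A pose or a line that the arm cannot do raises robot.Unreachable and nothing moves.
- robot.job_done(): hands the job in; it is judged then, once.
Readings, each from a call of its own:
- robot.read_t(): time.
- robot.read_qpos(): joint angles.
- robot.read_qvel(): joint speeds.
- robot.read_effort(): joint torques, N m.
- robot.read_position(): TCP position.
- robot.read_tcp_rot(): TCP orientation.
- robot.read_force(): force on the tool from outside, world axes, zero at the start.
- robot.read_ft_torque(): the same for the moment, N m.
- robot.read_grip_width(): opening from 0.0 (shut) to 1.0 (fully open).
- robot.read_finger_force(): force on a finger pad.
Only numpy, scipy, OpenCV 4.12 (cv2) and the standard library are available. Lean on these libraries where they do the work, as an engineer would, in place of code of your own. Each camera call takes 0.05 s, during which the arm holds its last target. There are 200 camera calls.

TASK

The hob is cold and the flat griddle plate lies on its pan-support bars with the smooth side up: turn it over, so that the ribbed green side is up and it again lies flat and squarely across both bars, not sticking out beyond their ends. Let it down gently, never letting it fall or slap down, and do not disturb the other things on the worktop.

Things in the scene. Friction and masses are not known exactly. Their poses are not given: they have to be found in the camera images.
- griddle: Loose metal slab, 180 (x) by 130 (y) by 12 mm (z), 0.5 to 0.9 kg, no handles. Origin at its centre; z points out of the silvery smooth face (up at the start); the other face is green with yellow ribs (both faces plane). Its x lies across the bars; its two 180 mm edges are free between the bars, so tilted fingers fit under. Tipped over an edge it lands 130 to 142 mm further along the bars.
- hob: Fixed black glass hob, 300 (x) by 520 (y) by 8 mm. Origin: centre, on the worktop (z = 0). Two steel pan-support bars along y from -220 to 220 mm, at x = -60 and 60, 12 mm wide, tops at 50 mm, undersides at 38, posts at y = -214, 0, 214. Between them free space down to the glass, but for a burner at the centre (radius 45, top at 26 mm). Knobs 24 mm high at x = -122.
- oil: Amber oil bottle, 60 mm across, 200 mm tall, origin at the centre of its underside; bystander.
- basil: Basil in a terracotta pot, 100 mm across, about 155 mm tall, origin at the centre of its underside; bystander.
- mug: Blue mug, 80 mm across, 90 mm tall, origin at the centre of its underside; bystander.
- salt: White salt shaker, 42 mm across, 70 mm tall, standing on the hob glass beyond the bars, origin at the centre of its underside; bystander.
- pepper: Light wooden pepper shaker, as the salt; on the hob glass beyond the bars; bystander.
- jar: Glass storage jar with wooden cap, 64 mm across, 90 mm tall, origin at the centre of its underside; bystander.

How it is judged:
By the outcome, as a careful person would: the job done as asked, in the order asked, and still so for the second after the job is handed in, with the robot touching nothing.
It also fails if it takes over 64 s, if anything falls off the work surface, if the arm or the gripper's body presses on something with over 40 N, if the wrist force passes 120 N, or if a joint passes its speed limit or range.

## Working session

There is one attempt and no reset: what is moved stays moved. The work goes in short steps, each a Python script; the robot and the scene stay as the last script left them, time stands still between calls to the robot, and variables do not carry over. Pictures are saved under pics/ and viewed, at most 10 in all, crops included, and the job is handed in when it is done.

```bash
mkdir -p pics; ls
python3 - <<'E'
from rig import robot
import cv2, numpy as np
for n in ("scene","top"):
    p,d=robot.grab_frame(n); cv2.imwrite(f"pics/{n}0.png",p[:,:,::-1]); np.save(f"{n}0.npy",d); np.save(f"{n}0p.npy",p)
    i=robot.camera_info(n); print(n,i)
print(robot.camera_info("wrist"), robot.read_tcp_rot(), robot.read_t())
E
```

```text
pics
scene {'vfov': 47.59669474774388, 'cx': 317.6455716259189, 'cy': 200.63058329215505, 'view': array([[-0.18619324,  0.98247484, -0.00867522,  0.1153137 ],
       [ 0.65852828,  0.11823815, -0.74320942, -0.35658582],
       [-0.72915882, -0.14409344, -0.66900261,  1.69378   ],
       [ 0.        ,  0.        ,  0.        ,  1.        ]])}
top {'vfov': 48.00276789953878, 'cx': 315.308104788907, 'cy': 203.42690654688434, 'view': array([[-2.59407181e-02, -9.99662843e-01, -1.13154167e-03,
        -6.67253641e-03],
       [-9.91175861e-01,  2.58676410e-02, -1.30004916e-01,
         5.98396546e-01],
       [ 1.29990354e-01, -2.25086408e-03, -9.91512704e-01,
         1.26701158e+00],
       [ 0.00000000e+00,  0.00000000e+00,  0.00000000e+00,
         1.00000000e+00]])}
{'vfov': 65.70646984690485, 'cx': 318.58298820081666, 'cy': 201.13557228371576, 'T_tool_cam': array([[-4.01724496e-05, -9.62728776e-01, -2.70468670e-01,
         7.22251358e-02],
       [ 9.99999966e-01, -1.08818048e-04,  2.38807024e-04,
         2.01345987e-04],
       [-2.59338266e-04, -2.70468651e-01,  9.62728748e-01,
        -1.56487853e-01],
       [ 0.00000000e+00,  0.00000000e+00,  0.00000000e+00,
         1.00000000e+00]])} [[-9.73271456e-01 -2.29657243e-01 -4.72780850e-04]
 [-2.29657690e-01  9.73270430e-01  1.41989381e-03]
 [ 1.34054723e-04  1.49051987e-03 -9.99998880e-01]] 0.1
```

```bash
sleep 8; ls pics
```

```text
scene0.png
top0.png
```

View pics/scene0.png

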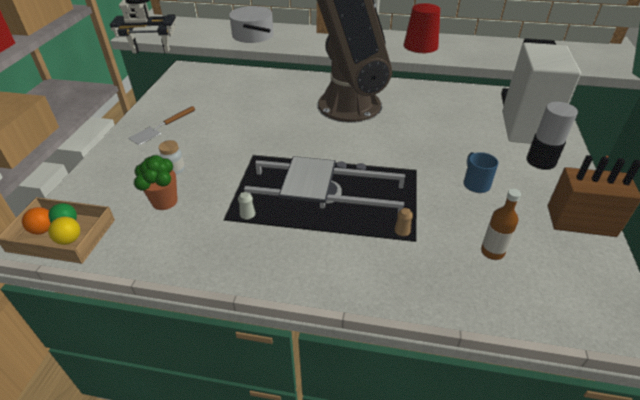

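View pics/top0.png

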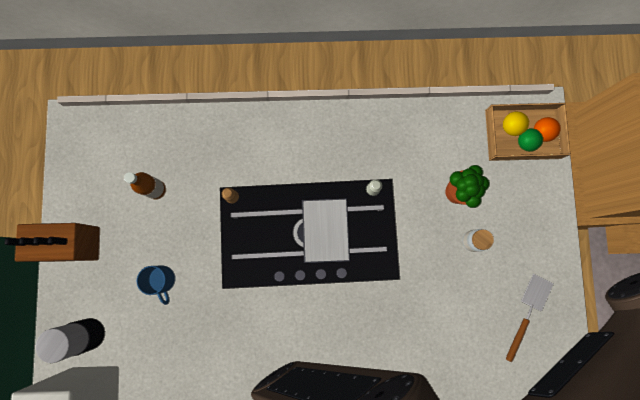

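The scene view shows the griddle at about (308,178), with the bars running from (248,190) to (403,204). In the top view the griddle is centred near (326,230) and the hob near (310,233). The salt (374,187) and pepper (230,195) stand beyond the bars. There is more room towards +y, so I'll tip it that way.

```bash
cat > vis.py <<'E'
import numpy as np, cv2
from rig import robot
def cloud(name,p=None,d=None):
    if p is None: p,d=robot.grab_frame(name)
    i=robot.camera_info(name); f=200/np.tan(np.radians(i["vfov"]/2))
    v,u=np.mgrid[:400,:640]
    c=np.stack([(u-i["cx"])/f*d,(v-i["cy"])/f*d,d],-1)
    V=i["view"]; w=(c-V[:3,3])@V[:3,:3]
    w[d==0]=np.nan
    return p,w
def rect(pts):
    (c,s,a)=cv2.minAreaRect((pts[:,:2]*1000).astype(np.float32)); return np.round(c,1),np.round(s,1),round(a,2)
E
python3 - <<'E'
from vis import *
for n in ("top","scene"):
    p,w=cloud(n,np.load(n+"0p.npy"),np.load(n+"0.npy"))
    hsv=cv2.cvtColor(p,cv2.COLOR_RGB2HSV); V=hsv[...,2]; S=hsv[...,1]
    near=(abs(w[...,0]-.6)<.25)&(abs(w[...,1])<.35)
    dark=(V<45)&near&(w[...,2]<.02)
    n_,l,st,_=cv2.connectedComponentsWithStats(dark.astype(np.uint8)); 
    k=dark; 
    print(n,"hob",rect(w[k]),np.median(w[k][:,2]))
    m=(near&(w[...,2]>.03)&(w[...,2]<.09)&(S<60)&(V>90)).astype(np.uint8)
    pl=cv2.morphologyEx(m,cv2.MORPH_OPEN,np.ones((13,13)))
    n_,l,st,ce=cv2.connectedComponentsWithStats(pl); b=1+st[1:,4].argmax(); pm=l==b
    q=w[pm]; print(" plate",rect(q),np.median(q[:,2]),np.percentile(q[:,2],[5,95]),ce[b])
    # bar pixels
    bm=(m>0)&(cv2.dilate(pm.astype(np.uint8),np.ones((9,9)))==0)
    n_,l,st,ce=cv2.connectedComponentsWithStats(bm.astype(np.uint8))
    for j in range(1,n_):
        if st[j,4]>25: q=w[l==j]; print(" bar?",st[j,4],rect(q),np.median(q[:,2]).round(4),ce[j].round())
E
```

```text
top hob (array([516.7,   1.3]), array([297.4, 517.3]), 1.42) 0.007288703318726831
 plate (array([519.9, -48.9]), array([171.3, 120.7]), 0.61) 0.06161043327878736 [0.05724326 0.06598407] [325.22253001 232.08356417]
 bar? 137 (array([ 642.5, -192.6]), array([30. , 35.7]), 69.15) 0.0735 [374. 186.]
 bar? 104 (array([ 584.5, -100.9]), array([17.5, 44.2]), 88.55) 0.0612 [343. 207.]
 bar? 149 (array([ 580.5, -166.5]), array([ 12.1, 101.8]), 1.53) 0.049 [366. 208.]
 bar? 294 (array([572.9, 123.2]), array([ 12.9, 196.3]), 1.23) 0.0492 [265. 213.]
 bar? 149 (array([ 460.7, -171.5]), array([11.8, 97.5]), 1.22) 0.0491 [369. 249.]
 bar? 287 (array([453.3, 122. ]), array([ 11.7, 194.8]), 1.47) 0.0492 [266. 255.]
scene hob (array([517.2,   3.3]), array([299.6, 512.6]), 1.38) 0.009104322303084337
 plate (array([521.6, -62.2]), array([181.7, 103.2]), 13.96) 0.06352405140518513 [0.06081843 0.0662143 ] [304.53285968 179.78685613]
 bar? 37 (array([ 442.7, -101.2]), array([31.5, 17.9]), 13.21) 0.0639 [295. 159.]
 bar? 201 (array([501.9,  13.1]), array([154.4,  32.3]), 10.13) 0.0635 [328. 171.]
 bar? 115 (array([ 459.5, -169.3]), array([17.2, 95.7]), 1.25) 0.0508 [272. 163.]
 bar? 261 (array([452.1, 118.8]), array([ 20.1, 203.1]), 2.33) 0.0507 [369. 172.]
 bar? 135 (array([ 577.7, -165.5]), array([21.1, 98.9]), 2.1) 0.0509 [262. 189.]
 bar? 240 (array([ 620.3, -193. ]), array([80.6, 31.4]), 4.63) 0.0643 [246. 202.]
 bar? 309 (array([572.4, 120.9]), array([ 18.4, 205.4]), 1.35) 0.0509 [365. 200.]
```

```bash
cat >> vis.py <<'E'
def plate(n,p=None,d=None,lo=.0555,hi=.072):
    p,w=cloud(n,p,d); z=w[...,2]
    m=((abs(w[...,0]-.517)<.105)&(abs(w[...,1])<.24)&(z>lo)&(z<hi)).astype(np.uint8)
    m=cv2.morphologyEx(m,cv2.MORPH_OPEN,np.ones((5,5)))
    n_,l,st,ce=cv2.connectedComponentsWithStats(m); b=1+st[1:,4].argmax(); q=w[l==b]
    return rect(q),q[:,2].mean().round(4),p[l==b].mean(0).round()
E
python3 - <<'E'
from vis import *
for n in ("top","scene"): print(n,plate(n,np.load(n+"0p.npy"),np.load(n+"0.npy")))
from scipy.spatial.transform import Rotation as R
# reach check: tool z = (0,c,-s) style, both sides, both half turns
ps=np.radians(1.45); Rz=R.from_euler('z',ps).as_matrix(); print(robot.read_qpos())
for side in (1,-1):
  for th in (40,60,90):
    t=np.radians(th); tz=np.array([0,side*np.cos(t),-np.sin(t)])
    for sx in (1,-1):
        x=np.array([sx,0,0.]); O=Rz@np.c_[x,np.cross(tz,x),tz]
        for y in (-.11,.02,.16): 
            q=robot.ik(np.array([.517,y,.06+ .13*(th>40)]),O); print(side,th,sx,y,None if q is None else np.round(q))
E
```

```text
top ((array([518.6, -49.2]), array([180.1, 129.9]), 0.88), np.float64(0.0616), array([158., 157., 154.]))
scene ((array([516.9, -47. ]), array([186. , 130.6]), 0.92), np.float64(0.0633), array([132., 134., 131.]))
[-6.02106435e+01  2.05875250e+01  6.39076822e-01 -1.79785676e-02
 -7.01356142e+01 -1.65063213e+01]
1 40 1 -0.11 [-25.  36.  -1. -44. -84. 134.]
1 40 1 0.02 [-15.  31.  -8. -49. -76. 131.]
1 40 1 0.16 [ -2.  28. -13. -56. -67. 126.]
1 40 -1 -0.11 [-25.  36.  -1. -44. -84. -46.]
1 40 -1 0.02 [-15.  31.  -8. -49. -76. -49.]
1 40 -1 0.16 [ -2.  28. -13. -56. -67. -54.]
1 60 1 -0.11 [-14.  17.  -4. -29. -79. 114.]
1 60 1 0.02 [ -1.  13.  -9. -32. -72. 103.]
1 60 1 0.16 [ 15.  10. -12. -33. -64.  90.]
1 60 -1 -0.11 [-14.  17.  -4. -29. -79. -66.]
1 60 -1 0.02 [ -1.  13.  -9. -32. -72. -77.]
1 60 -1 0.16 [ 15.  10. -12. -33. -64. -90.]
1 90 1 -0.11 [  9.   8. -21.   0. -61.  82.]
1 90 1 0.02 [ 24.   7. -22.   0. -61.  67.]
1 90 1 0.16 [ 38.  10. -19.   0. -61.  53.]
1 90 -1 -0.11 [  9.   8. -21.   0. -61. -98.]
1 90 -1 0.02 [  24.    7.  -22.   -0.  -61. -113.]
1 90 -1 0.16 [  38.
[... 204 characters left out ...]
52.  -56. -168.]
-1 40 -1 0.02 [  46.   32.  -40.   37.  -64. -166.]
-1 40 -1 0.16 [  56.   38.  -25.   28.  -73. -164.]
-1 60 1 -0.11 [ 27.  10. -37.  31. -61.  44.]
-1 60 1 0.02 [ 41.  13. -31.  25. -68.  37.]
-1 60 1 0.16 [ 51.  19. -21.  20. -75.  31.]
-1 60 -1 -0.11 [  27.   10.  -37.   31.  -61. -136.]
-1 60 -1 0.02 [  41.   13.  -31.   25.  -68. -143.]
-1 60 -1 0.16 [  51.   19.  -21.   20.  -75. -149.]
-1 90 1 -0.11 [  9.   8. -21.   0. -61.  82.]
-1 90 1 0.02 [ 24.   7. -22.   0. -61.  67.]
-1 90 1 0.16 [ 38.  10. -19.   0. -61.  53.]
-1 90 -1 -0.11 [  9.   8. -21.   0. -61. -98.]
-1 90 -1 0.02 [  24.    7.  -22.    0.  -61. -113.]
-1 90 -1 0.16 [  38.   10.  -19.    0.  -61. -127.]
```

```bash
cat > mot.py <<'E'
import numpy as np
from rig import robot
ORG=np.array([.517,.002,0]); ps=np.radians(1.4)
Rz=np.array([[np.cos(ps),-np.sin(ps),0],[np.sin(ps),np.cos(ps),0],[0,0,1]])
L,T,d,ZB=.130,.012,.020,.050
def u(th): t=np.radians(th); return np.array([np.cos(t),-np.sin(t)])   # along fingers / plate, (y,z)
def n(th): t=np.radians(th); return np.array([np.sin(t),np.cos(t)])    # out of the smooth face
def pose(p,th):
    x=np.array([1.,0,0]); z=np.r_[0,u(th)]
    return ORG+Rz@np.r_[0,p], Rz@np.c_[x,np.cross(z,x),z]
def line(p,th,v=.1): robot.servo_line(*pose(p,th),speed=v)
def gap(al): a=np.radians(abs(al)); return T*np.cos(a)+d*np.sin(a)+.003
def grip(g): robot.move_gripper(g/.088)
def log(s): print(s,round(robot.read_t(),2),robot.read_force().round(1),round(robot.read_grip_width()*88,1),np.round(robot.read_finger_force(),1),(Rz.T@(robot.read_position()-ORG)).round(4))
E
python3 - <<'E'
from mot import *
TH=43; P=np.array([.015,ZB]); C=P-L*u(0)
g=.036; pin=C+d*u(TH)+(g/2-.005)*n(TH)
p=robot.read_position(); robot.servo_line([p[0],p[1],.33],speed=.25)
pre=pin-.09*u(TH)
pp,O=pose(pre+[0,.2],TH); robot.goto(pp,O); log("high")
grip(g); log("gap")
line(pre,TH,.2); log("pre")
line(pin,TH,.08); log("in")
import cv2
for k in ("wrist","scene"):
    im,_=robot.grab_frame(k); cv2.imwrite(f"pics/in_{k}.png",im[:,:,::-1] if k=="wrist" else cv2.resize(im[100:260,190:450,::-1],None,fx=3,fy=3))
E
```

```text
high 2.85 [-0.1  0.  -0.5] 88.0 0.0 [-2.000e-04 -1.578e-01  3.071e-01]
gap 3.85 [-0.6  0.6  0.8] 35.9 0.0 [ 0.     -0.1573  0.3072]
pre 5.0 [ 0.6 -0.4  0. ] 36.1 0.0 [ 0.0006 -0.1578  0.1084]
in 6.28 [ -5.2 -12.7  18.9] 36.0 9.4 [-0.0001 -0.0938  0.0482]
```

View pics/in_wrist.png

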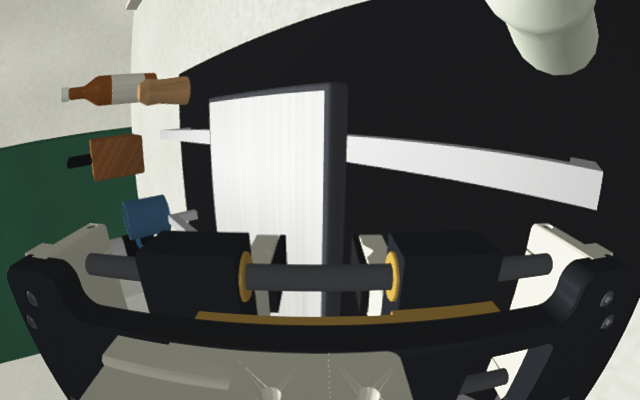

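View pics/in_scene.png

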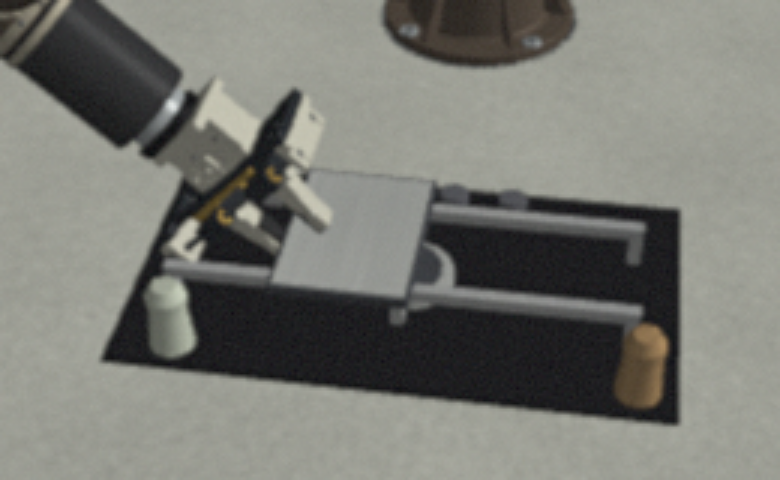

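The wrist view shows the plate edge (x≈335) between the two fingers. The scene crop shows one finger above the plate at (315,210) and one below it. A 23 N axial push means something is touching, so I'll back off and probe.

Run:
```python
from mot import *
TH=43; P=np.array([.015,ZB]); C=P-L*u(0)
g=.036; pin=C+d*u(TH)+(g/2-.005)*n(TH)
log("now")
for k in (.003,.006,.009): 
    line(pin-k*u(TH),TH,.05); robot.dwell(.1); log(f"back{k}")
from vis import *
print(plate("top"))
```

```text
now 6.38 [ -5.4 -12.1  18.8] 36.0 9.4 [-0.0001 -0.0939  0.0482]
back0.003 6.72 [-1.  -6.1  8.2] 35.9 4.3 [ 0.0004 -0.0945  0.0485]
back0.006 7.08 [ 0.8 -0.2 -0. ] 36.0 0.0 [-0.0002 -0.0955  0.0495]
back0.009 7.42 [-0.3  0.6  0.6] 36.3 0.0 [ 0.     -0.0981  0.052 ]
((array([518.6, -49.4]), array([180.2, 129.4]), 0.69), np.float64(0.0615), array([194., 193., 189.]))
```

```bash
sed -i 's/^def gap.*/def gap(al): a=np.radians(abs(al)); return T\/np.cos(a)+d*np.tan(a)+.003/; s/,d,ZB=.130,.012,.020/,d,ZB=.130,.012,.018/' mot.py
python3 - <<'E'
from mot import *
TH=43; P=np.array([.015,ZB])
def tcp(phi,g,off=0): return P-L*u(phi)+d*u(TH)+(g/2-off)*n(TH)
g=.046
line(tcp(0,g,.005)-.02*u(TH),TH,.1); grip(g); log("gap")
line(tcp(0,g,.005),TH,.05); log("in")
line(tcp(0,g,0),TH,.03); log("touch")
for ph in (1,3): line(tcp(ph,g),TH,.03); log(ph)
E
```

```text
gap 8.22 [-0.7 -0.2 -0.4] 46.0 0.0 [-1.000e-04 -1.041e-01  6.440e-02]
in 8.78 [-0.4 -0.2 -0. ] 45.6 0.0 [-0.0001 -0.0893  0.0507]
touch 9.09 [ 0.8  0.3 -0.3] 45.9 0.1 [ 0.0001 -0.0862  0.0549]
1 9.34 [-0.7 -1.4 -3.5] 46.2 1.8 [-0.     -0.0864  0.0566]
3 9.64 [ 0.  -2.  -4.1] 46.0 2.0 [-0.     -0.0861  0.0615]
```

Run:
```python
from mot import *
import cv2
TH=43; P=np.array([.015,ZB])
def tcp(phi,g,off=0): return P-L*u(phi)+d*u(TH)+(g/2-off)*n(TH)
g=.046
for ph in (10,17,24): line(tcp(ph,g),TH,.06); log(ph)
for ph in (31,36): line(tcp(ph,g),TH,.06); g=gap(TH-ph)+.002; grip(g); log((ph,g))
im,_=robot.grab_frame("scene"); cv2.imwrite("pics/l1.png",cv2.resize(im[100:260,190:450,::-1],None,fx=3,fy=3))
```

```text
10 10.06 [-0.  -2.1 -4.4] 46.1 2.0 [ 0.0003 -0.0843  0.0777]
17 10.47 [ 0.6 -2.7 -3.4] 46.3 1.9 [ 0.0001 -0.0804  0.093 ]
24 10.89 [-0.2 -1.5 -2.8] 46.1 1.8 [ 1.000e-04 -7.480e-02  1.079e-01]
(31, np.float64(0.02109410524844075)) 11.97 [ 0.4 -3.3 -0.4] 20.9 1.7 [ 1.000e-04 -6.770e-02  1.215e-01]
(36, np.float64(0.019300240001758465)) 12.49 [-0.8 -1.6 -2.2] 19.7 1.5 [-1.000e-04 -6.970e-02  1.218e-01]
```

View pics/l1.png

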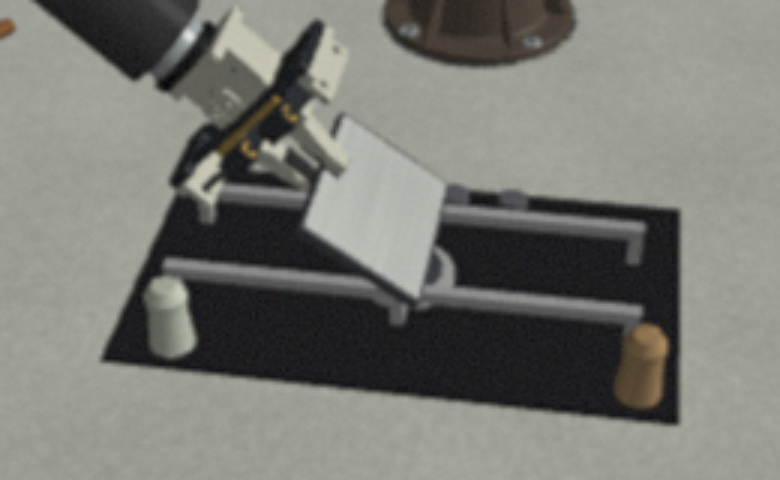

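The plate is lifted cleanly to about 37° on the lower finger, and its far edge rests on both bars (corner near (415,300)). Next I'll pinch it and measure the plane.

```bash
cat >> vis.py <<'E'
def face(name,lo=.04):
    """tilted plate face: angle and extents in the hob frame (x,y,z)"""
    from mot import Rz,ORG
    p,w=cloud(name); h=(w-ORG)@Rz; hsv=cv2.cvtColor(p,cv2.COLOR_RGB2HSV)
    green=(hsv[...,1]>70)&(hsv[...,0]>15)&(hsv[...,0]<95)
    m=(abs(h[...,0])<.1)&(abs(h[...,1])<.24)&(h[...,2]>lo)&(h[...,2]<.19)&(((hsv[...,1]<40)&(hsv[...,2]>110))|green)
    m=cv2.morphologyEx(m.astype(np.uint8),cv2.MORPH_OPEN,np.ones((9,9)))
    n_,l,st,ce=cv2.connectedComponentsWithStats(m); b=1+st[1:,4].argmax(); q=h[l==b]
    k=np.ones(len(q),bool)
    for _ in range(4):
        c=q[k].mean(0); nn=np.linalg.svd(q[k]-c,full_matrices=False)[2][2]; k=abs((q-c)@nn)<.004
    nn*=np.sign(nn[2]); q=q[k]
    return dict(n=nn.round(3),phi=np.degrees(np.arctan2(nn[1],nn[2])).round(1),N=k.sum(),lo=np.percentile(q,1,0).round(4),hi=np.percentile(q,99,0).round(4))
E
python3 - <<'E'
from mot import *
from vis import face
TH=43; P=np.array([.015,ZB]); g=.0193
def tcp(phi,g,off=0): return P-L*u(phi)+d*u(TH)+(g/2-off)*n(TH)
line(tcp(38,g),TH,.05); log("38"); robot.move_gripper(0.0); log("closed"); robot.dwell(.2)
log("held"); print(face("top")); print(face("scene"))
E
```

```text
38 12.79 [ 0.3 -1.2 -3.2] 19.5 1.5 [-0.     -0.0675  0.1251]
closed 13.1 [-1.6 -2.  -0.2] 12.1 29.7 [ 1.000e-04 -6.760e-02  1.251e-01]
held 13.3 [-0.2 -2.3  0.9] 11.8 29.8 [ 0.     -0.0678  0.125 ]
{'n': array([0.01 , 0.615, 0.789]), 'phi': np.float64(37.9), 'N': np.int64(1813), 'lo': array([-0.0854, -0.0682,  0.0586]), 'hi': array([0.0845, 0.0246, 0.1325])}
{'n': array([0.012, 0.613, 0.79 ]), 'phi': np.float64(37.8), 'N': np.int64(1261), 'lo': array([-0.0837, -0.0692,  0.062 ]), 'hi': array([0.0823, 0.0262, 0.1363])}
```

Run:
```python
from mot import *
from vis import face
import cv2
TH=43; P=np.array([.017,ZB])
def here(): return (Rz.T@(robot.read_position()-ORG))[1:]
grip(.0165); log("loose"); p=here()
line(p+.009*u(TH)+.001*n(TH),TH,.03); log("deep")
robot.move_gripper(0); robot.dwell(.1); log("closed")
v=here()-P; t0=TH
def rot(a): c,s=np.cos(np.radians(a)),np.sin(np.radians(a)); return np.array([[c,s],[-s,c]])
for th in (50,58,66,74,82,90):
    line(P+rot(th-TH)@v+[0,.0007],th,.10); log(th)
print(face("top"),face("scene"))
im,_=robot.grab_frame("scene"); cv2.imwrite("pics/v1.png",cv2.resize(im[60:260,190:450,::-1],None,fx=3,fy=3))
```

```text
loose 13.76 [ 0.5 -2.9 -1.5] 16.3 1.6 [-0.     -0.0678  0.1246]
deep 14.21 [ 0.4 -0.5 -3.4] 16.4 1.4 [-0.0002 -0.0599  0.119 ]
closed 14.57 [ 0.9  3.9 -0.7] 12.5 29.7 [-1.000e-04 -5.970e-02  1.195e-01]
50 14.86 [ 2.5 -5.8  5.2] 12.3 29.8 [ 0.002  -0.0509  0.1315]
58 15.15 [ 4.  -6.2 11.1] 11.9 30.1 [ 0.0034 -0.0396  0.1413]
66 15.44 [ 4.1 -3.2 12.5] 12.1 30.0 [ 0.0033 -0.0264  0.1483]
74 15.75 [ 4.1 -3.   9.8] 11.9 30.0 [ 0.0031 -0.0127  0.153 ]
82 16.07 [ 3.7 -3.2  5.9] 11.7 30.0 [0.0026 0.0018 0.1554]
90 16.4 [ 4.3 -3.1  5.1] 11.6 30.0 [0.002  0.0164 0.1559]Traceback (most recent call last):
  File "<stdin>", line 13, in <module>
  File "vis.py", line 26, in face
    n_,l,st,ce=cv2.connectedComponentsWithStats(m); b=1+st[1:,4].argmax(); q=h[l==b]
                                                        ~~~~~~~~~~~~~~~^^
ValueError: attempt to get argmax of an empty sequence
```

Run:
```python
from mot import *
from vis import face
import cv2
p=(Rz.T@(robot.read_position()-ORG))[1:]
for dz in (.003,.006,.010): line(p+[0,dz],90,.04); log(dz)
robot.dwell(.2); log("")
im,_=robot.grab_frame("scene"); cv2.imwrite("pics/v1.png",cv2.resize(im[60:260,190:450,::-1],None,fx=3,fy=3))
print(face("scene"))
```

```text
0.003 16.72 [-0.2 -0.7 -8.8] 11.7 30.0 [-0.0014  0.0156  0.1579]
0.006 16.97 [ 0.  -0.3 -8.5] 12.0 30.0 [-0.0002  0.0159  0.1617]
0.01 17.22 [-0.2 -0.4 -7.8] 12.0 30.0 [0.0002 0.0161 0.1662]
 17.42 [-0.5 -0.2 -8.4] 11.5 30.0 [-1.000e-04  1.610e-02  1.658e-01]Traceback (most recent call last):
  File "<stdin>", line 8, in <module>
  File "vis.py", line 26, in face
    n_,l,st,ce=cv2.connectedComponentsWithStats(m); b=1+st[1:,4].argmax(); q=h[l==b]
                                                        ~~~~~~~~~~~~~~~^^
ValueError: attempt to get argmax of an empty sequence
```

View pics/v1.png

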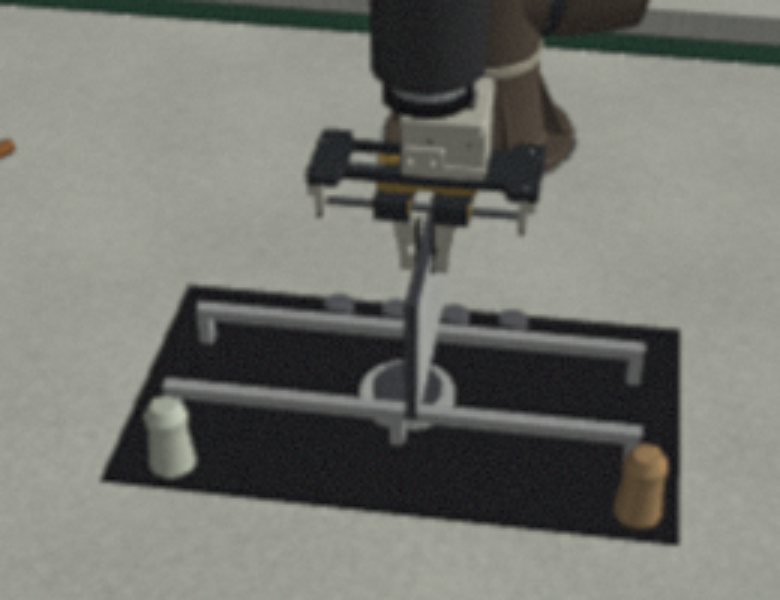

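The plate hangs free and about vertical over the bars (8.5 N, bottom near (410,410)). The neighbours are undisturbed. Now I'll roll it over its lower edge to the other side.

Run:
```python
from mot import *
from vis import face
import cv2
Q=np.array([.022,.051]); A=.1072
def tcp(th): return Q-A*u(th)-.006*n(th)
line(tcp(92)+[0,.003],92,.05); log(92)
dz=.001
for th in range(97,138,5):
    line(tcp(th)+[0,dz],th,.08); f=robot.read_force()[2]; log((th,round(dz,4)))
    dz+= .001 if f>-2 else (-.001 if f<-7 else 0)
robot.dwell(.2); log("")
im,_=robot.grab_frame("scene"); cv2.imwrite("pics/w1.png",cv2.resize(im[60:260,190:450,::-1],None,fx=3,fy=3))
print(face("top"),face("scene"))
```

```text
92 17.78 [-0.2 -0.  -8.5] 11.9 30.0 [-0.0004  0.0201  0.1609]
(97, 0.001) 18.05 [ 0.1 -0.2 -7.6] 11.7 30.0 [-0.0002  0.0299  0.1589]
(102, 0.0) 18.32 [ 0.3  0.6 -8.7] 11.6 30.0 [-1.000e-04  3.890e-02  1.569e-01]
(107, -0.001) 18.58 [-0.1  0.2 -9.6] 11.8 30.0 [-0.      0.0479  0.154 ]
(112, -0.002) 18.86 [-0.1  0.7 -7.3] 11.9 30.0 [0.0004 0.0568 0.1507]
(117, -0.003) 19.13 [ 1.2 -0.5 -2.8] 11.8 30.0 [0.0006 0.0654 0.1469]
(122, -0.003) 19.4 [-0.6  0.7 -1. ] 11.8 30.0 [0.0006 0.074  0.1427]
(127, -0.002) 19.66 [ 2.  -0.6 -3.9] 11.9 30.0 [0.0005 0.082  0.1381]
(132, -0.002) 19.93 [ 1.4  0.2 -3.2] 12.4 30.0 [0.0003 0.0893 0.1326]
(137, -0.002) 20.19 [ 1.1 -0.8 -2.8] 12.0 30.0 [0.0002 0.0963 0.1264]
 20.39 [ 1.6  0.6 -4.9] 11.6 30.0 [1.000e-04 9.600e-02 1.268e-01]Traceback (most recent call last):
  File "<stdin>", line 13, in <module>
  File "vis.py", line 26, in face
    n_,l,st,ce=cv2.connectedComponentsWithStats(m); b=1+st[1:,4].argmax(); q=h[l==b]
                                                        ~~~~~~~~~~~~~~~^^
ValueError: attempt to get argmax of an empty sequence
```

View pics/w1.png

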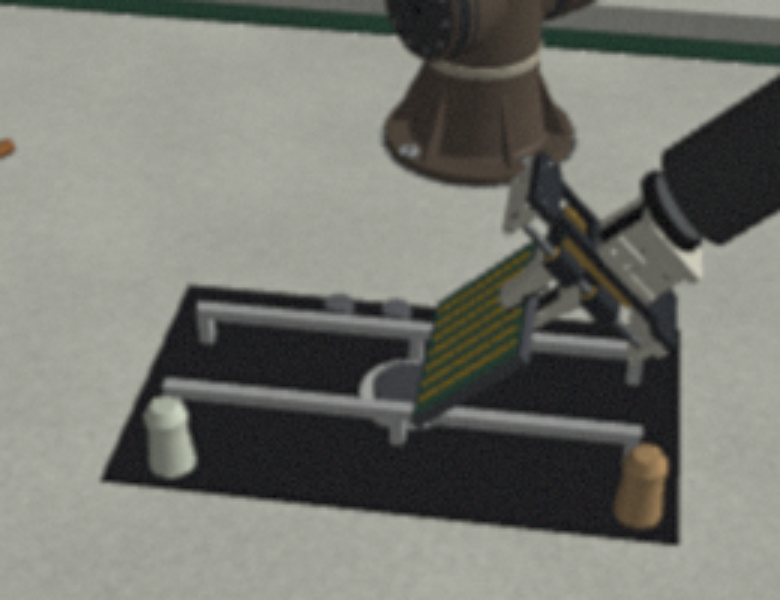

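The ribbed green side is now facing up at about 43°, with the lower edge on both bars (corner near (420,410)). Next I'll open in small steps and lower it on the finger.

Run:
```python
from mot import *
import cv2
TH=137; Q=np.array([.022,.0495]); d=.0228
def G(ph): a=np.radians(ph-TH); return T/np.cos(a)+d*np.tan(a)+.0016
def tcp(ph,g): return Q-L*u(ph)+d*u(TH)-(g/2)*n(TH)
for ph in (137,139,142,145,148,151,154,157,160,163,166,169,172):
    g=G(ph); grip(g)
    if ph>137: line(tcp(ph,g),TH,.05)
    log(ph)
im,_=robot.grab_frame("scene"); cv2.imwrite("pics/x1.png",cv2.resize(im[60:260,190:450,::-1],None,fx=3,fy=3))
```

```text
137 20.82 [ 0.1  0.4 -3.7] 14.0 1.4 [0.     0.0963 0.1267]
139 21.28 [ 1.2  1.2 -3. ] 14.4 1.4 [-0.      0.0987  0.1243]
142 21.8 [ 0.9  2.1 -2.6] 15.7 1.5 [0.     0.1027 0.1194]
145 22.32 [ 0.   1.5 -2.8] 16.9 1.6 [0.     0.1063 0.1144]
148 22.85 [ 0.9  1.8 -3.1] 18.3 1.6 [1.000e-04 1.096e-01 1.093e-01]
151 23.38 [ 0.1  1.7 -2.7] 19.6 1.7 [1.000e-04 1.126e-01 1.039e-01]
154 23.92 [ 0.7  2.6 -2.7] 20.8 1.8 [-0.      0.1151  0.0983]
157 24.46 [-0.1  2.2 -3.9] 22.7 1.8 [-0.      0.1174  0.0927]
160 25.0 [-0.1  1.4 -2.6] 24.2 1.8 [-0.      0.1193  0.087 ]
163 25.54 [ 0.6  1.6 -3.6] 26.1 1.8 [0.     0.1209 0.0812]
166 26.09 [ 0.3  1.  -3.1] 28.1 1.9 [0.     0.1221 0.0753]
169 26.64 [ 0.3  1.3 -3.7] 30.1 1.9 [1.000e-04 1.229e-01 6.940e-02]
172 27.2 [-0.1  1.1 -4.1] 32.3 2.0 [0.     0.1232 0.0635]
```

View pics/x1.png

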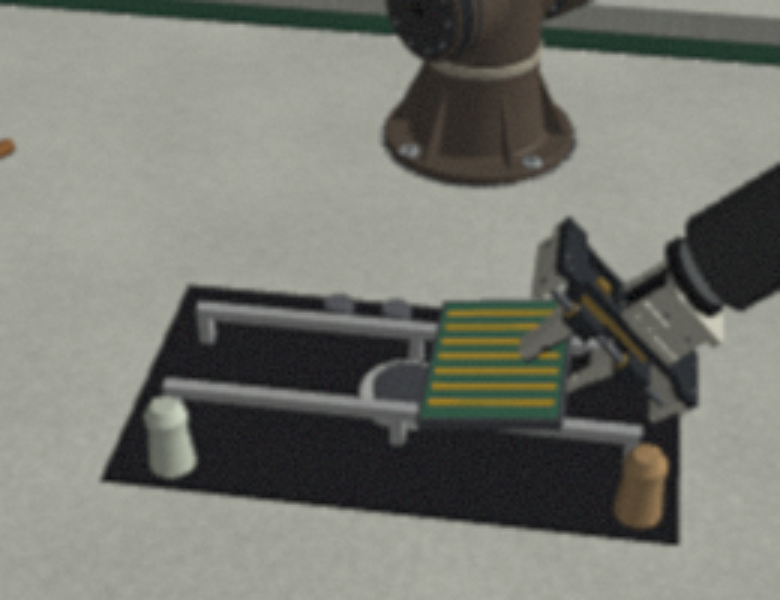

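The plate is nearly flat and square, with its near edge still on the finger (570,380). Lowering the last degrees slowly, then withdrawing.

Run:
```python
from mot import *
import cv2
TH=137; Q=np.array([.022,.0495]); d=.0228
def G(ph): a=np.radians(ph-TH); return T/np.cos(a)+d*np.tan(a)+.002
def tcp(ph,g): return Q-L*u(ph)+d*u(TH)-(g/2)*n(TH)
for ph in (174,176,177.5,179,180,181):
    g=G(ph); grip(g); line(tcp(ph,g),TH,.03); log(ph)
    if robot.read_force()[2]>-1.2: break
g=.048; grip(g); log("open")
p=(Rz.T@(robot.read_position()-ORG))[1:]
line(p-.06*u(TH),TH,.06); log("out")
from vis import plate
print(plate("top"),plate("scene"))
```

```text
174 27.81 [-0.5  1.9 -2.7] 34.1 2.0 [1.000e-04 1.231e-01 5.990e-02]
176 28.37 [ 0.3  0.6 -2.7] 35.9 2.0 [0.     0.1229 0.0559]
177.5 28.87 [ 0.4  1.6 -5. ] 37.2 2.0 [0.     0.1226 0.0531]
179 29.38 [-1.1  1.3 -4.3] 38.9 2.0 [0.     0.1222 0.0502]
180 29.85 [-0.6 -0.9 -0.7] 39.8 0.0 [-1.000e-04  1.214e-01  4.880e-02]
open 30.28 [0.2 0.2 0.2] 47.8 0.0 [0.     0.1218 0.0485]
out 31.43 [-0.  -0.1  0.8] 48.2 0.0 [-0.0002  0.1652  0.0892]
((array([513.8,  87.3]), array([179.6, 130.2]), 1.06), np.float64(0.0617), array([ 83., 103.,  51.])) ((array([511.7,  89. ]), array([188., 130.]), 0.96), np.float64(0.0635), array([88., 99., 62.]))
```

Run:
```python
from mot import *
import cv2
p=(Rz.T@(robot.read_position()-ORG))[1:]
line(p+[.0,.2]-.03*u(137),137,.2); robot.dwell(.3); log("up")
im,_=robot.grab_frame("scene"); cv2.imwrite("pics/end.png",im[:,:,::-1])
```

```text
up 33.09 [-0.4 -1.   0.2] 48.0 0.0 [-0.      0.1871  0.3092]
```

View pics/end.png

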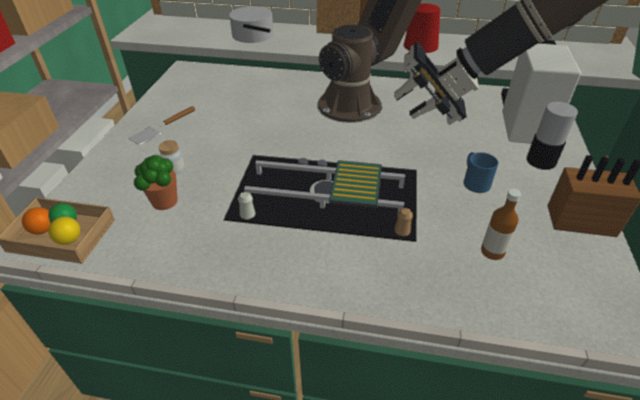

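The griddle lies flat and green side up across both bars at (357,182). Everything else is where it was, and the arm is clear.

```bash
python3 -c "
from rig import robot
print(robot.job_done())"
```

```text
the job is handed in; nothing more can be done
None
```

The griddle is turned over and lies ribbed green side up, flat and square across both bars and about 7 cm short of their ends; it was let down gently, nothing else was moved, and I handed the job in at about 33 s.

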